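# Find the rocking post foot and put it in the rework tray

## Robot

A 6-joint arm with a two-finger parallel gripper is mounted at the origin on the work surface. World frame = base frame: x ahead of the robot, y to its left, z up, the work surface at z = 0. Lengths are in m, angles in rad, forces in N, time in s.
With the tool pointing down it reaches from about 0.35 to 0.975 m from the base axis. Payload 4.9 kg.
Tool frame: the origin (TCP) lies midway between the tips of the shut fingers; the grasp point (between the pads) lies ctrl.grip_depth behind it (ctrl.grip_depth is the distance from the TCP to the grasp point, in m); z points along the fingers, y is the line along which they close (so a half turn about z gives the same grasp; the last joint's range is limited). The gripper opens to 85 mm and grips with 20 to 120 N. Pads are 22 mm wide; open, the fingers measure 114 mm over their backs; the gripper's body (76 mm by 85 mm) begins 54 mm behind the grasp point. The pads swing forward as they close: fully open they stand 13 mm farther back than shut.
Start: joints at [-1.437, 0.053, 1.613, -0, 1.476, -0.119], TCP at [0.156, -0.605, 0.231] pointing down, gripper open.
Joint ranges: [-3.01, 3.01], [-1.01, 2.22], [0.06, 2.58], [-1.02, 4.17], [0.09, 2.62], [-3.14, 3.14]. Speed limits (rad/s): [2.57, 2.57, 3.14, 3.14, 3.14, 3.14].

## Interface

Orientations are given as a rotation vector (axis times angle).
In Python, from station import ctrl, get_image, camera_model gives the robot as it stands. The module is installed in compiled form; this text tells all that it offers.
- The arm moves only by the shell command python3 -m crank 'ROWS' [FORCE]. ROWS is JSON, a list of rows, each a list of 7 numbers: the shift along the tool's x, y, z in mm, then the turn, a rotation vector about the tool's x, y, z in rad, then the opening, from -1 (shut) to 1 (fully open). A call has exactly 10 rows; each row shifts and turns the commanded pose from where the row before left it, along the tool's axes as they then stand; what a row does not reach is not made up. A row lasts 1/12 s, in which the tool goes at most 41.7 mm and 7.16 degrees, less where a joint would pass 70% of its speed; a pose out of reach is approached as far as the arm can. A call with a gripper value outside its range is refused whole. The fingers move at their own pace and stop on an object; FORCE is the grip in N (left out, the last holds). Time passes only in rows, so rows that do not move let the fingers close, or fill a call up. It gives the time, the measured TCP pose, the force, the opening and the grip force at its end, in the units of the state.
- ctrl.get_obs(): the state, without advancing time (a new reading comes with each control period).
- get_image(name): name is "side" or "top"; returns the picture (384x512x3 uint8, red, green, blue); there is no depth.
- camera_model(name): a dict with "vertical_fov" (degrees; the focal length in pixels is half the picture's height over the tangent of half this angle, whatever the lens; pixels are square), "cx", "cy" (the principal point, pixels), "R" (3x3) and "t" (3): a world point X has camera coordinates R X + t. Camera axes: x right, y down, z forward; pixel columns grow to the right and rows downward; lengths in m; the calibration is good to about 2 mm. A picture is of the moment at which its call begins. camera_model takes no time and is no camera call.
- ctrl.finish_job(): hands the job in; it is judged then, once.
The state is a dict: "t": time; "q": joint angles; "dq": joint speeds; "effort": joint torques, N m; "tool_pos": TCP position; "tool_rot": TCP orientation; "contact_force": force on the tool from outside, world axes, zero at the start; "wrist_torque": the same for the moment, N m; "opening": finger opening in m; "grip_force": force on a finger pad.
Only numpy, scipy, OpenCV 4.12 (cv2) and the standard library are available. Lean on these libraries where they do the work, as an engineer would, in place of code of your own. Each camera call takes 0.05 s, during which the arm holds its last target. There are 200 camera calls.

## Task

One of the three welded post feet on the steel reference plate rocks. Press their corners down by turns to find it, seeing it actually rock under your press; then pick it up by its tube and set it down, without dropping it, standing flat inside the open grey tray, let go, and leave the two sound feet standing where they are and the things round about undisturbed.

Things in the scene. Friction and masses are not known exactly. Their poses are not given: they have to be found in the camera images.
- foot_a_mid (a point): Post foot, one of three alike: plain steel base plate 104 x 78 x 10 mm, 35 mm square tube stub welded upright on its middle, sides parallel. 0.55 to 0.8 kg. 4 mm of weld marks lie under the plate; plate top 14 mm, tube top 50 mm above the underside. Point: on the tube axis, 25 mm above the underside; x along the 104 mm side, y along the 78 mm side, z up.
- foot_b_mid (a point): Second post foot, outwardly the same as foot_a. All three stand level at rest, turned anyhow. One, not known beforehand, rocks about one of its own diagonals: 3 to 5 N down near a corner off that diagonal (41 and 28 mm from the middle, say) tips it about 0.07 rad, the pressed spot dips 2.5 to 3 mm; let go, it falls back level.
- foot_c_mid (a point): Third post foot, outwardly the same as foot_a. On the rocking foot only the two corners off the rocking diagonal dip; its other two corners, and all corners of a sound foot, do not give. Which diagonal is not known: press two adjacent corners to clear a foot.
- refplate_top (a point): Middle of the top face of the fixed flat steel reference plate, 290 (x) by 450 (y) mm and 40 mm thick, on which the feet stand; its top is 40 mm over the bench. z up. A loose wire brush lies on the bench just beyond its far edge: leave it.
- tray_in (a point): Middle of the inner floor (4 mm over the bench) of the fixed open grey steel tray, which stands on the bench to the left or right of the reference plate. Inside 130 (x) by 96 (y) mm, walls 4 mm thick, rim 34 mm above the inner floor: a foot goes in with its long side along the tray's x, either way round.
- vice: Fixed green machine vice, 70 mm wide, 60 mm high, reaching about 85 mm to the robot's side and 75 mm beyond its origin (underside middle); it stands on the other side of the reference plate from the tray. In the way only.
- screen_l: Fixed upright sheet-metal spark screen, 200 mm long along its x, 3 mm thick, 70 mm high, between the reference plate and whatever stands left of it. Origin: middle of its lower edge.
- screen_r: The same kind of screen on the right.
- veeblock_mid (a point): Small loose steel vee block, 30 x 30 x 30 mm, on the far part of the reference plate; point at its middle. Leave it.
- nut_mid (a point): Loose large round-bodied steel nut, 27 mm across and 13 mm high, on the near part of the reference plate; point at its middle. Leave it.
Mind the look-alikes: they are no part of the job. What is shaped like the part that bears foot_b_mid but orange is not meant. What is shaped like the part that bears foot_c_mid but yellow is not meant.

How it is judged:
On the way:
1. the rocking foot, still standing on the reference plate, is pressed down by the fingers on its base plate near a corner so that it visibly tips (over 0.04 rad) (angle between rocker_c's own z axis and vertical between 0.04 and 0.15 rad and contact force between rocker_c0 and the fingers above 1 N and z of rocker_c in the frame of refplate_top below 0.032 m and contact force between rocker and refplate above 1 N), for 0.1 s.
At the end, for the whole second after the job is handed in: The rocking foot stands level (within 0.06 rad) on the tray's floor, its middle within 25 mm of the tray's middle, released and at rest; the two sound feet stand upright within 25 mm of where they stood (horizontal distance between rocker_c and tray_in below 0.025 m and z of rocker_c in the frame of tray_in between 0.02 and 0.03 m and angle between rocker_c's own z axis and vertical below 0.06 rad and linear speed of rocker below 0.02 m/s and distance of each of sound1_c, sound2_c from where it was at the start of the episode below 0.025 m and angle between each of sound1_c, sound2_c's own z axis and vertical below 0.05 rad); the robot touches nothing.
It fails at once if a sound foot is lifted more than 20 mm or tipped over 0.3 rad (z of any of sound1_c, sound2_c in the frame of refplate_top above 0.045 m or angle between any of sound1_c, sound2_c's own z axis and vertical above 0.3 rad).
It fails at once if the rocking foot is dropped (moves faster than 0.6 m/s with no finger on it) (linear speed of rocker above 0.6 m/s and contact force between rocker and the fingers below 0.1 N).
It fails at once if the vee block, nut or brush is moved more than 30 mm (distance of any of veeblock_mid, nut_mid, brush_grip from where it was at the start of the episode above 0.03 m).
It also fails if it takes over 67 s, if anything falls off the work surface, if the arm or the gripper's body presses on something with over 40 N, if the wrist force passes 120 N, or if a joint passes its speed limit or range.

## Working session

There is one attempt and no reset: what is moved stays moved. The work goes in short steps, Python scripts to look and compute and a shell command to move; the robot and the scene stay as the last step left them, time stands still between calls to the robot, and variables do not carry over. Pictures are saved under pics/ and viewed, at most 10 in all, crops included, and the job is handed in when it is done.

```bash
mkdir -p pics; python3 - <<'E'
from station import ctrl,get_image,camera_model
import cv2
for n in("top","side"):
    im=get_image(n);cv2.imwrite(f"pics/{n}0.png",cv2.resize(im[:,:,::-1],(800,600),interpolation=cv2.INTER_CUBIC))
    m=camera_model(n);print(n,m)
o=ctrl.get_obs();print(o,ctrl.grip_depth)
E
```

```text
top {'vertical_fov': 47.49195611301354, 'cx': 262.8732956594432, 'cy': 193.2194562667381, 'R': array([[ 1.99005573e-02, -9.99801939e-01, -2.23221745e-04],
       [-9.94981419e-01, -1.97827082e-02, -9.80847644e-02],
       [ 9.80609217e-02,  2.17404296e-03, -9.95178039e-01]]), 't': array([-0.01061725,  0.5555353 ,  1.12473673])}
side {'vertical_fov': 53.45647418492598, 'cx': 264.0802758385372, 'cy': 183.58030984936437, 'R': array([[-0.9995737 , -0.02909841,  0.00238709],
       [-0.01682592,  0.50731434, -0.8615968 ],
       [ 0.02386009, -0.86126967, -0.50758768]]), 't': array([0.53089987, 0.07988158, 1.0207075 ])}
{'t': 0.1, 'q': array([-1.43696884e+00,  5.33104269e-02,  1.61414466e+00, -2.88244521e-05,
        1.47598528e+00, -1.18990714e-01]), 'dq': array([-1.28385592e-03, -5.72654436e-04, -4.99798918e-04, -5.76017247e-05,
       -2.65762411e-03,  1.26835754e-03]), 'effort': array([ 4.42823557e-05, -3.94906390e+01, -3.71362317e+01, -1.58097469e-04,
        3.89080480e-03, -4.25953161e-06]), 'tool_pos': array([ 0.15625707, -0.60457835,  0.230181  ]), 'tool_rot': array([-3.11469265e+00, -3.95840495e-01,  6.65603191e-05]), 'contact_force': array([ 0.68795575, -0.28482659, -0.92056565]), 'wrist_torque': array([-0.01015736,  0.00996794, -0.05224618]), 'grip_force': 0.0, 'opening': 0.08516748359841023} 0.0187
```

View pics/top0.png

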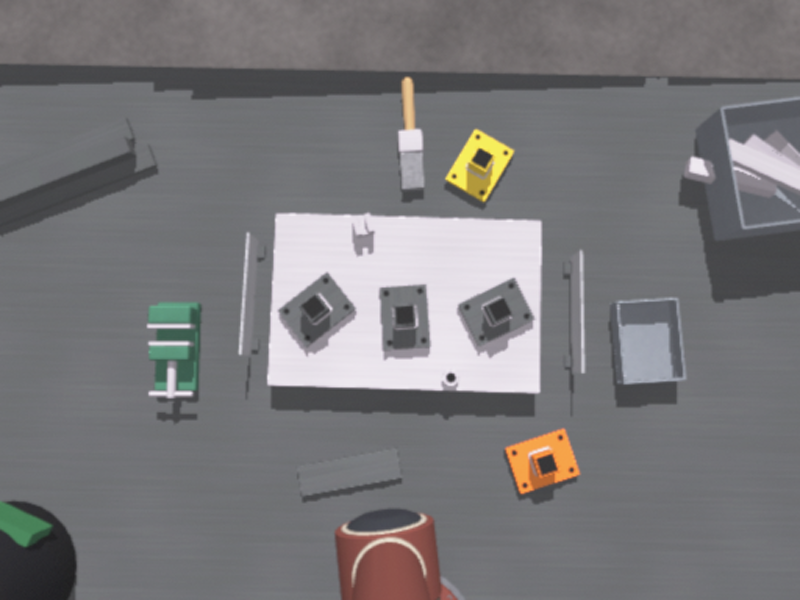

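View pics/side0.png

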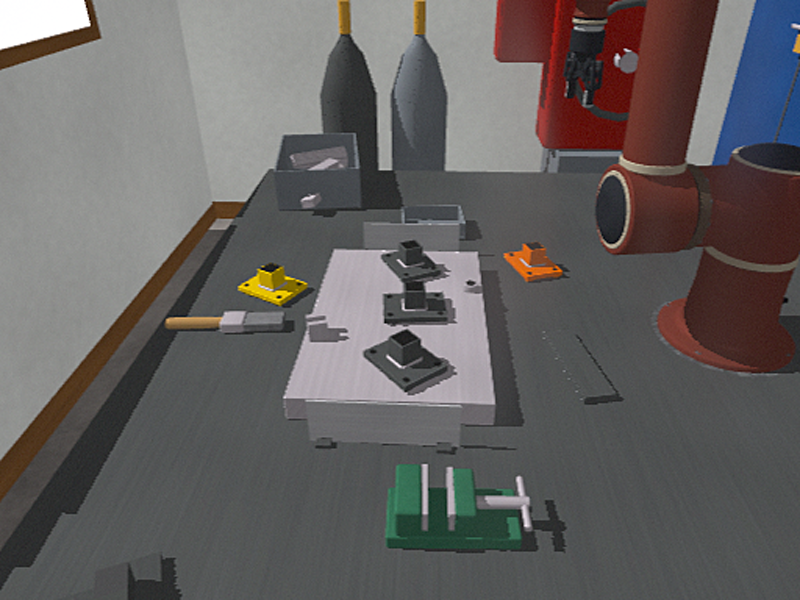

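Both pictures show the three dark feet in a row on the plate. In the top view they are at about (317,310), (405,317) and (497,311), in 800-px coordinates. The tray is at the right, about (649,341), the nut at (450,380) and the vee block at (363,232). I'll enlarge for the corners.

```bash
python3 - <<'E'
from station import get_image
import cv2
im=get_image("top")[:,:,::-1]
a=cv2.resize(im[165:235,170:350],None,fx=4.4,fy=4.4,interpolation=cv2.INTER_CUBIC)
b=cv2.resize(im[185:250,345:445],None,fx=4.4,fy=4.4,interpolation=cv2.INTER_CUBIC)
import numpy as np
c=np.zeros((a.shape[0]+b.shape[0],800,3),np.uint8);c[:a.shape[0],:a.shape[1]]=a;c[a.shape[0]:,:b.shape[1]]=b
print(a.shape,b.shape);cv2.imwrite("pics/crop1.png",c)
E
```

```text
(308, 792, 3) (286, 440, 3)
```

View pics/crop1.png

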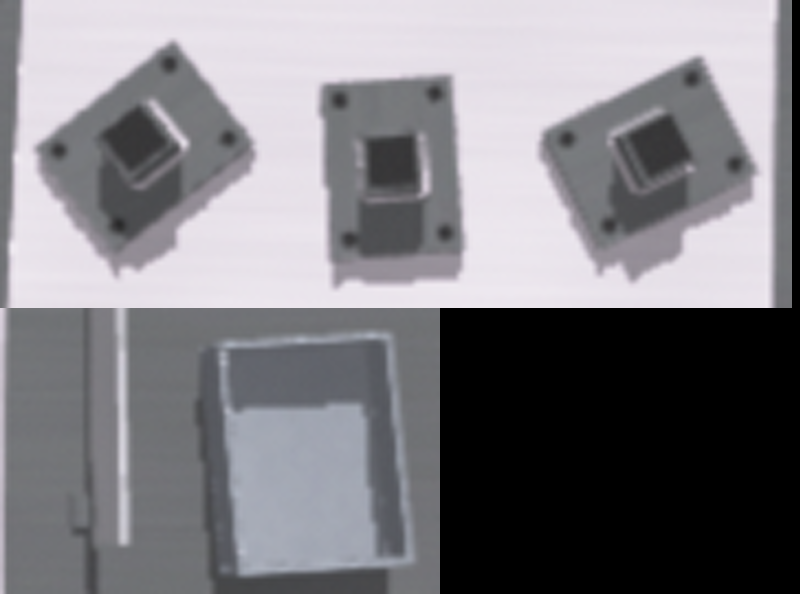

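The crop shows the hole centres of each foot. The left foot's are at (170,63), (58,150), (118,225), (228,138), the middle foot's at (339,100), (435,93), (445,233), (349,239), and the right foot's at (692,78), (567,138), (609,226), (735,163). The tray rim corners are (220,344), (391,334), (411,562), (238,574).

```bash
cat > h.py <<'E'
import numpy as np, cv2
from station import ctrl,get_image,camera_model
from scipy.spatial.transform import Rotation as Ro
def p2w(n,u,v,z):
    m=camera_model(n);f=192/np.tan(np.radians(m["vertical_fov"]/2));R=m["R"];c=-R.T@m["t"]
    d=R.T@np.array([(u-m["cx"])/f,(v-m["cy"])/f,1]);return c+d*(z-c[2])/d[2]
def w2p(n,X):
    m=camera_model(n);f=192/np.tan(np.radians(m["vertical_fov"]/2));c=m["R"]@np.array(X)+m["t"];return np.array([m["cx"],m["cy"]])+f*c[:2]/c[2]
def yaw():
    o=ctrl.get_obs();M=Ro.from_rotvec(o["tool_rot"]).as_matrix();return o["tool_pos"],M
def to(x,y,z,yang):
    """needed tool-frame shift and turn; yang = world angle of tool y"""
    p,M=yaw();s=M.T@(np.array([x,y,z])-p)*1000
    ty=np.array([np.cos(yang),np.sin(yang),0]);tz=np.array([0,0,-1]);T=np.c_[np.cross(ty,tz),ty,tz]
    s2=T.T@(np.array([x,y,z])-p)*1000
    print("shift(now axes)",s.round(1),"turn",Ro.from_matrix(M.T@T).as_rotvec().round(4),"shift(after turn)",s2.round(1))
E
python3 - <<'E'
from h import *
S={"L":[(170,63),(58,150),(118,225),(228,138)],"M":[(339,100),(435,93),(445,233),(349,239)],"R":[(692,78),(567,138),(609,226),(735,163)]}
for k,P in S.items():
    W=np.array([p2w("top",(u+.5)/4.4-.5+170,(v+.5)/4.4-.5+165,.054) for u,v in P])[:,:2]
    print(k,W.mean(0).round(4));print(W.round(4).tolist())
    for i in range(4):
        d=W[(i+1)%4]-W[i];print("  len %.4f ang %.3f"%(np.hypot(*d),np.arctan2(d[1],d[0])))
P=[(220,344),(391,334),(411,562),(238,574)]
W=np.array([p2w("top",(u+.5)/4.4-.5+345,(v-308+.5)/4.4-.5+185,.038) for u,v in P])[:,:2]
print("T",W.mean(0).round(4),W.round(4).tolist())
for i in range(4):
    d=W[(i+1)%4]-W[i];print("  len %.4f ang %.3f"%(np.hypot(*d),np.arctan2(d[1],d[0])))
p,M=yaw();print(M.round(3))
for (n,u,v,z) in [("vee",363,232,.07),("nut",450,379,.053),("plTL",276,214,.04),("plTR",541,221,.04),("plBL",269,384,.04),("plBR",540,392,.04),("scrR1",582,252,.07),("scrR2",582,372,.07)]:
    print(n,p2w("top",(u+.5)*.64-.5,(v+.5)*.64-.5,z).round(3))
E
```

```text
L [0.5393 0.1563]
[[0.5873, 0.1424], [0.5347, 0.2063], [0.4916, 0.1696], [0.5437, 0.107]]
  len 0.0828 ang 2.260
  len 0.0566 ang -2.438
  len 0.0815 ang -0.876
  len 0.0561 ang 0.682
M [0.5292 0.0106]
[[0.5674, 0.0425], [0.5727, -0.0137], [0.4907, -0.0211], [0.4861, 0.0348]]
  len 0.0565 ang -1.478
  len 0.0823 ang -3.052
  len 0.0560 ang 1.653
  len 0.0817 ang 0.095
R [ 0.541  -0.1406]
[[0.5845, -0.1645], [0.5477, -0.0915], [0.4967, -0.1166], [0.535, -0.1899]]
  len 0.0818 ang 2.038
  len 0.0569 ang -2.685
  len 0.0827 ang -1.089
  len 0.0557 ang 0.474
T [ 0.499  -0.3995] [[0.5625, -0.344], [0.5705, -0.4457], [0.436, -0.455], [0.4269, -0.3533]]
  len 0.1020 ang -1.492
  len 0.1349 ang -3.073
  len 0.1021 ang 1.659
  len 0.1359 ang 0.068
[[ 0.968  0.25  -0.   ]
 [ 0.25  -0.968  0.002]
 [ 0.    -0.002 -1.   ]]
vee [0.666 0.082 0.07 ]
nut [ 0.428 -0.066  0.053]
plTL [0.7   0.232 0.04 ]
plTR [ 0.697 -0.217  0.04 ]
plBL [0.414 0.232 0.04 ]
plBR [ 0.41  -0.215  0.04 ]
scrR1 [ 0.64  -0.278  0.07 ]
scrR2 [ 0.444 -0.277  0.07 ]
```

```bash
cat >> h.py <<'E'
F={"R":(.541,-.1406,-1.092),"M":(.5292,.0106,.092),"L":(.5393,.1563,-.879)}
def corner(k,sx,sy,dx=43,dy=30):
    x,y,a=F[k];c,s=np.cos(a),np.sin(a);X,Y=sx*dx/1e3,sy*dy/1e3
    return x+c*X-s*Y,y+s*X+c*Y
E
python3 - <<'E'
from h import *
for k in F:
  for s in [(1,1),(1,-1),(-1,-1),(-1,1)]:print(k,s,np.round(corner(k,*s),4))
to(*corner("R",-1,1),.075,F["R"][2])
E
```

```text
R (1, 1) [ 0.5874 -0.1649]
R (1, -1) [ 0.5342 -0.1926]
R (-1, -1) [ 0.4946 -0.1163]
R (-1, 1) [ 0.5478 -0.0886]
M (1, 1) [0.5693 0.0444]
M (1, -1) [ 0.5748 -0.0153]
M (-1, -1) [ 0.4891 -0.0232]
M (-1, 1) [0.4836 0.0365]
L (1, 1) [0.5898 0.1423]
L (1, -1) [0.5436 0.104 ]
L (-1, -1) [0.4888 0.1703]
L (-1, 1) [0.535  0.2086]
shift(now axes) [ 508.1 -401.4  156.1] turn [-0.0016 -0.0004 -0.226 ] shift(after turn) [ 585.3 -277.6  155.3]
```

```bash
python3 -m crank '[[0,0,0,0,0,-0.113,-1],[0,0,0,0,0,-0.113,-1],[36,-17,0,0,0,0,-1],[36,-17,0,0,0,0,-1],[36,-17,0,0,0,0,-1],[36,-17,0,0,0,0,-1],[36,-17,0,0,0,0,-1],[36,-17,0,0,0,0,-1],[36,-17,0,0,0,0,-1],[36,-17,0,0,0,0,-1]]' 40; python3 -c "
from h import *
to(*corner('R',-1,1),.075,F['R'][2])"
```

```text
t: 0.98
tool_pos: [0.3499, -0.3499, 0.231]
tool_rot: [-3.052, -0.744, -0.0]
contact_force: [1.1, -0.5, 0.8]
opening: 0.0003
grip_force: 0.0
shift(now axes) [ 296.  -140.8  156.1] turn [-0.0001 -0.     -0.0004] shift(after turn) [ 296.  -140.7  156. ]
```

```bash
python3 -m crank '[[36,-17,0,0,0,0,-1],[36,-17,0,0,0,0,-1],[36,-17,0,0,0,0,-1],[36,-17,0,0,0,0,-1],[36,-17,0,0,0,0,-1],[36,-17,0,0,0,0,-1],[36,-17,0,0,0,0,-1],[36,-17,0,0,0,0,-1],[0,0,38,0,0,0,-1],[0,0,38,0,0,0,-1]]'; python3 -c "
from h import *
to(*corner('R',-1,1),.06,F['R'][2])"
```

```text
t: 1.82
tool_pos: [0.5455, -0.0968, 0.1575]
tool_rot: [3.047, 0.751, 0.01]
contact_force: [1.0, -1.0, -1.6]
opening: 0.0001
grip_force: 0.0
shift(now axes) [ 5.4 -6.7 97.5] turn [ 0.0051 -0.0052  0.0043] shift(after turn) [ 5.9 -6.2 97.5]
```

```bash
python3 -m crank '[[0,0,20,0,0,0,-1],[0,0,20,0,0,0,-1],[0,0,20,0,0,0,-1],[0,0,20,0,0,0,-1],[0,0,8,0,0,0,-1],[0,0,0,0,0,0,-1],[0,0,0,0,0,0,-1],[0,0,0,0,0,0,-1],[0,0,0,0,0,0,-1],[0,0,0,0,0,0,-1]]'; python3 -c "
from h import *
to(*corner('R',-1,1),.053,F['R'][2])"
```

```text
t: 2.65
tool_pos: [0.5433, -0.0987, 0.0689]
tool_rot: [3.051, 0.745, 0.004]
contact_force: [0.2, -0.3, -0.9]
opening: 0.0002
grip_force: 0.0
shift(now axes) [ 8.6 -6.9 15.9] turn [ 0.002  -0.0019  0.    ] shift(after turn) [ 8.7 -6.8 15.9]
```

```bash
python3 -m crank '[[5,-4,0,0,0,0,-1],[3.5,-3,0,0,0,0,-1],[0,0,5,0,0,0,-1],[0,0,5,0,0,0,-1],[0,0,2,0,0,0,-1],[0,0,1.5,0,0,0,-1],[0,0,1,0,0,0,-1],[0,0,1,0,0,0,-1],[0,0,0,0,0,0,-1],[0,0,0,0,0,0,-1]]'; python3 -c "
from h import *
to(*corner('R',-1,1),.053,F['R'][2])"
```

```text
t: 3.48
tool_pos: [0.546, -0.0879, 0.0539]
tool_rot: [-3.05, -0.745, 0.005]
contact_force: [-8.9, 3.6, 16.8]
opening: 0.0003
grip_force: 8.4
shift(now axes) [1.3 1.5 0.9] turn [-0.0026  0.0024  0.0001] shift(after turn) [1.3 1.5 0.9]
```

```bash
python3 -m crank '[[0,0,-8,0,0,0,-1],[-20,0,0,0,0,0,-1],[-20,0,0,0,0,0,-1],[-20,0,0,0,0,0,-1],[0,0,0,0,0,0,-1],[0,0,4,0,0,0,-1],[0,0,3,0,0,0,-1],[0,0,1,0,0,0,-1],[0,0,0,0,0,0,-1],[0,0,0,0,0,0,-1]]'; python3 -c "
from h import *
to(*corner('R',-1,-1),.053,F['R'][2])"
```

```text
t: 4.32
tool_pos: [0.4939, -0.1161, 0.0539]
tool_rot: [3.051, 0.747, -0.004]
contact_force: [-9.8, -0.0, 15.4]
opening: 0.0002
grip_force: 8.0
shift(now axes) [0.5 0.5 0.9] turn [-0.0004  0.0024  0.0011] shift(after turn) [0.5 0.5 0.9]
```

```bash
python3 -c "
from h import *
to(*corner('M',-1,-1),.0534,F['R'][2]); to(*corner('M',1,-1),.0534,F['R'][2])"
```

```text
shift(now axes) [ 38.7 -84.6   0.5] turn [-0.0004  0.0024  0.0011] shift(after turn) [ 38.6 -84.6   0.5]
shift(now axes) [118.3 -52.    0.3] turn [-0.0004  0.0024  0.0011] shift(after turn) [118.2 -52.2   0.5]
```

```bash
python3 -m crank '[[0,0,-10,0,0,0,-1],[13,-28,0,0,0,0,-1],[13,-28,0,0,0,0,-1],[13,-29,0,0,0,0,-1],[0,0,0,0,0,0,-1],[0,0,5,0,0,0,-1],[0,0,4,0,0,0,-1],[0,0,1,0,0,0,-1],[0,0,0,0,0,0,-1],[0,0,0,0,0,0,-1]]'; python3 -c "
from h import *
to(*corner('M',-1,-1),.0534,F['R'][2]); to(*corner('M',1,-1),.0534,F['R'][2])"
```

```text
t: 5.15
tool_pos: [0.4898, -0.0223, 0.054]
tool_rot: [-3.05, -0.742, -0.001]
contact_force: [-6.2, 5.4, 16.2]
opening: -0.0002
grip_force: 7.9
shift(now axes) [-1.   0.5  0.6] turn [-0.0026 -0.001  -0.0016] shift(after turn) [-1.   0.5  0.6]
shift(now axes) [78.7 32.8  0.5] turn [-0.0026 -0.001  -0.0016] shift(after turn) [78.7 33.   0.6]
```

```bash
python3 -m crank '[[0,0,-30,0,0,0,-1],[0,0,-15,0,0,0,-1],[26,11,0,0,0,0,-1],[26,11,0,0,0,0,-1],[27,11,0,0,0,0,-1],[0,0,22,0,0,0,-1],[0,0,18,0,0,0,-1],[0,0,4,0,0,0,-1],[0,0,1,0,0,0,-1],[0,0,0,0,0,0,-1]]'; python3 -c "
from h import *
to(*corner('M',1,-1),.0534,F['R'][2])"
```

```text
t: 5.98
tool_pos: [0.5742, -0.0164, 0.0515]
tool_rot: [3.052, 0.743, -0.001]
contact_force: [-0.7, -0.8, 1.1]
opening: 0.0001
grip_force: 0.6
shift(now axes) [ 1.  -0.7 -1.9] turn [-0.0001  0.0007 -0.0013] shift(after turn) [ 1.  -0.7 -1.9]
```

The middle foot gives at this corner. I'll press a little further, hold, and look.

```bash
python3 -m crank '[[0,0,0.6,0,0,0,-1],[0,0,0,0,0,0,-1],[0,0,0,0,0,0,-1],[0,0,0,0,0,0,-1],[0,0,0,0,0,0,-1],[0,0,0,0,0,0,-1],[0,0,0,0,0,0,-1],[0,0,0,0,0,0,-1],[0,0,0,0,0,0,-1],[0,0,0,0,0,0,-1]]'; python3 - <<'E'
from h import *
t=get_image("top")[:,:,::-1];s=get_image("side")[:,:,::-1]
a=cv2.resize(t[165:240,220:300],None,fx=5,fy=5,interpolation=cv2.INTER_CUBIC)
b=cv2.resize(s[160:220,230:310],(400,300),interpolation=cv2.INTER_CUBIC)
s0=cv2.resize(cv2.imread("pics/side0.png"),(512,384),interpolation=cv2.INTER_AREA)
c=cv2.resize(s0[160:220,230:310],(400,300),interpolation=cv2.INTER_CUBIC)
t0=cv2.resize(cv2.imread("pics/top0.png"),(512,384),interpolation=cv2.INTER_AREA)
d=cv2.resize(t0[165:225,220:300],(400,300),interpolation=cv2.INTER_CUBIC)
cv2.imwrite("pics/rock.png",np.vstack([np.hstack([a[:300],b]),np.hstack([d,c])]))
E
```

```text
t: 6.82
tool_pos: [0.5742, -0.0153, 0.0513]
tool_rot: [3.052, 0.745, 0.001]
contact_force: [-0.0, -0.3, 1.8]
opening: -0.0001
grip_force: 0.9
```

View pics/rock.png

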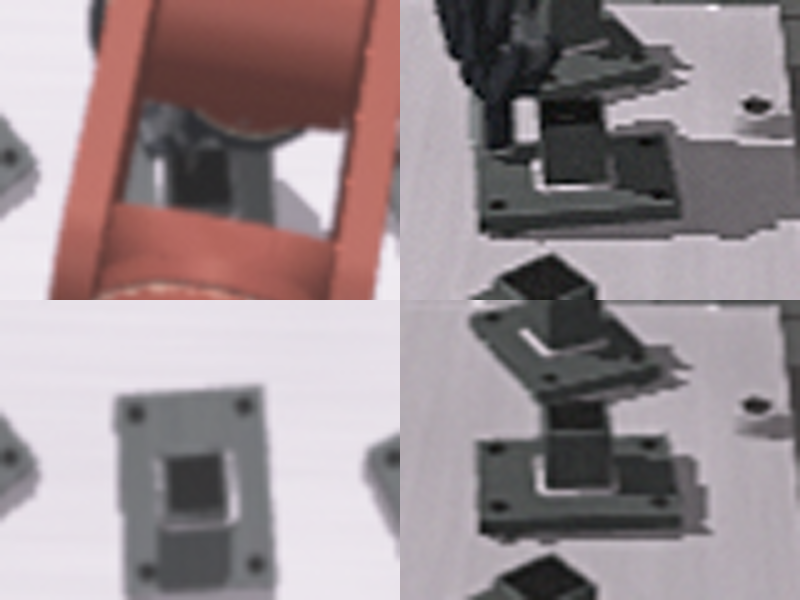

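In the side crop, pressed (upper right) against before (lower right), the foot's right edge is about 10 px higher relative to its left edge. The foot really tips under the press. I'll press slightly firmer so the force clearly counts.

```bash
python3 -m crank '[[0,0,0.6,0,0,0,-1],[0,0,0,0,0,0,-1],[0,0,0,0,0,0,-1],[0,0,0,0,0,0,-1],[0,0,0,0,0,0,-1],[0,0,0,0,0,0,-1],[0,0,0,0,0,0,-1],[0,0,0,0,0,0,-1],[0,0,0,0,0,0,-1],[0,0,0,0,0,0,-1]]'; python3 -c "
from h import *
to(*F['M'][:2],.11,F['M'][2])"
```

```text
t: 7.75
tool_pos: [0.5743, -0.0154, 0.0511]
tool_rot: [3.052, 0.745, 0.001]
contact_force: [-1.4, -2.0, 5.6]
opening: -0.0001
grip_force: 2.7
shift(now axes) [-28.1 -43.8 -59. ] turn [ 5.000e-04 -1.000e-04 -1.184e+00] shift(after turn) [ 30.  -42.6 -58.9]
```

```bash
python3 -m crank '[[0,0,-35,0,0,0,-1],[0,0,-35,0,0,0,-1],[-14,-22,0,0,0,0,0.3],[-14,-22,0,0,0,0,0.3],[0,0,0,0,0,-0.12,0.3],[0,0,0,0,0,-0.12,0.3],[0,0,0,0,0,-0.12,0.3],[0,0,0,0,0,-0.12,0.3],[0,0,0,0,0,-0.12,0.3],[0,0,0,0,0,-0.12,0.3]]'; python3 -m crank '[[0,0,0,0,0,-0.12,0.3],[0,0,0,0,0,-0.12,0.3],[0,0,0,0,0,-0.12,0.3],[0,0,0,0,0,-0.104,0.3],[0,0,0,0,0,0,0.3],[0,0,0,0,0,0,0.3],[0,0,0,0,0,0,0.3],[0,0,0,0,0,0,0.3],[0,0,0,0,0,0,0.3],[0,0,0,0,0,0,0.3]]'; python3 - <<'E'
from h import *
to(*F['M'][:2],.055,F['M'][2])
s=get_image("side")[:,:,::-1]
cv2.imwrite("pics/pre.png",cv2.resize(s[100:220,200:360],(800,600),interpolation=cv2.INTER_CUBIC))
E
```

```text
t: 8.58
tool_pos: [0.5279, 0.0114, 0.1193]
tool_rot: [-2.587, -1.779, 0.002]
contact_force: [-0.1, -0.5, -0.1]
opening: 0.0552
grip_force: 0.0
t: 9.42
tool_pos: [0.5289, 0.0109, 0.1206]
tool_rot: [-2.118, -2.321, -0.0]
contact_force: [-0.0, -0.9, 0.8]
opening: 0.0553
grip_force: 0.0
shift(now axes) [-0.3  0.2 65.6] turn [ 0.     -0.0001 -0.0006] shift(after turn) [-0.3  0.2 65.6]
```

View pics/pre.png

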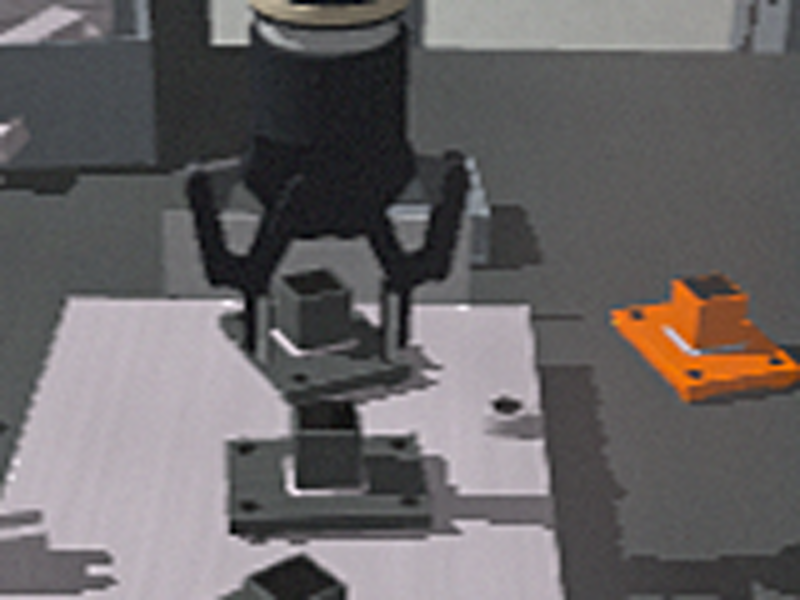

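The fingers stand centred over the middle foot's tube (mid-finger column 325, tube 328), and the foot has fallen back level. I'll descend and grip.

```bash
python3 -m crank '[[0,0,20,0,0,0,0.3],[0,0,20,0,0,0,0.3],[0,0,14,0,0,0,0.3],[0,0,8,0,0,0,0.3],[0,0,0,0,0,0,0.3],[0,0,0,0,0,0,0.3],[0,0,0,0,0,0,-1],[0,0,0,0,0,0,-1],[0,0,0,0,0,0,-1],[0,0,0,0,0,0,-1]]' 70; python3 -m crank '[[0,0,0,0,0,0,-1],[0,0,0,0,0,0,-1],[0,0,0,0,0,0,-1],[0,0,0,0,0,0,-1],[0,0,-5,0,0,0,-1],[0,0,-10,0,0,0,-1],[0,0,-20,0,0,0,-1],[0,0,-20,0,0,0,-1],[0,0,-20,0,0,0,-1],[0,0,0,0,0,0,-1]]'; python3 -c "
from h import *
to(.499,-.3995,.15,.072)"
```

```text
t: 10.3
tool_pos: [0.53, 0.0107, 0.0603]
tool_rot: [2.116, 2.32, 0.002]
contact_force: [-2.4, 0.2, 5.1]
opening: 0.0339
grip_force: 72.3
t: 11.13
tool_pos: [0.5314, 0.0106, 0.1381]
tool_rot: [2.113, 2.317, 0.007]
contact_force: [2.0, -0.3, -4.7]
opening: 0.0337
grip_force: 71.4
shift(now axes) [-405.4  -69.9  -11.8] turn [0.0076 0.0015 0.02  ] shift(after turn) [-406.7  -61.9  -11.9]
```

```bash
python3 -m crank '[[-10,0,-15,0,0,0,-1],[-20,-3,-10,0,0,0,-1],[-30,-6,0,0,0,0,-1],[-36,-7,0,0,0,0,-1],[-36,-7,0,0,0,0.01,-1],[-36,-7,0,0,0,0.01,-1],[-36,-7,0,0,0,0,-1],[-36,-7,0,0,0,0,-1],[-36,-7,0,0,0,0,-1],[-36,-7,0,0,0,0,-1]]'; python3 -m crank '[[-36,-6,0,0,0,0,-1],[-30,-4,0,0,0,0,-1],[-15,0,0,0,0,0,-1],[-5,0,0,0,0,0,-1],[0,0,0,0,0,0,-1],[0,0,0,0,0,0,-1],[0,0,0,0,0,0,-1],[0,0,0,0,0,0,-1],[0,0,0,0,0,0,-1],[0,0,0,0,0,0,-1]]'; python3 - <<'E'
from h import *
to(.499,-.3995,.024,.072)
t=get_image("top")[:,:,::-1];s=get_image("side")[:,:,::-1]
a=cv2.resize(t[165:265,350:450],(400,400),interpolation=cv2.INTER_CUBIC)
b=cv2.resize(s[60:160,200:300],(400,400),interpolation=cv2.INTER_CUBIC)
cv2.imwrite("pics/over.png",np.hstack([a,b]))
E
```

```text
t: 11.97
tool_pos: [0.4951, -0.3059, 0.1565]
tool_rot: [-2.138, -2.298, 0.0]
contact_force: [0.5, 0.0, -5.8]
opening: 0.034
grip_force: 71.4
t: 12.8
tool_pos: [0.4931, -0.3905, 0.1587]
tool_rot: [2.139, 2.301, 0.0]
contact_force: [-0.1, -0.2, -4.8]
opening: 0.0341
grip_force: 71.3
shift(now axes) [ -9.4   5.3 134.7] turn [0.0001 0.     0.0012] shift(after turn) [ -9.4   5.3 134.7]
```

View pics/over.png

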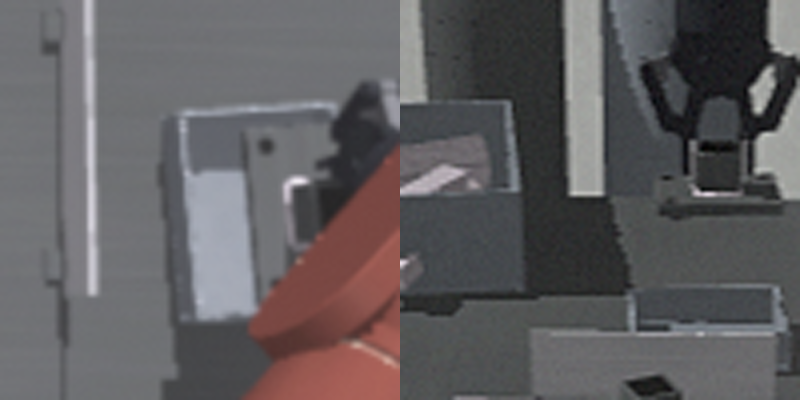

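The foot hangs level over the tray and is held well. In the top crop its corner hole is at (265,146), inside the rim's (180..335, 105..320). I'll correct sideways, then lower.

```bash
python3 -m crank '[[-5,3,0,0,0,0,-1],[-4,2,0,0,0,0,-1],[0,0,20,0,0,0,-1],[0,0,25,0,0,0,-1],[0,0,25,0,0,0,-1],[0,0,15,0,0,0,-1],[0,0,5,0,0,0,-1],[0,0,0,0,0,0,-1],[0,0,0,0,0,0,-1],[0,0,0,0,0,0,-1]]'; python3 -c "
from h import *
to(.499,-.3995,.0243,.072)"
```

```text
t: 13.73
tool_pos: [0.4996, -0.4012, 0.0709]
tool_rot: [2.138, 2.297, -0.0]
contact_force: [0.1, -0.8, -5.6]
opening: 0.0339
grip_force: 71.1
shift(now axes) [ 1.9 -0.6 46.6] turn [ 0.0025  0.0029 -0.    ] shift(after turn) [ 1.7 -0.5 46.6]
```

```bash
python3 -m crank '[[1.5,-0.5,8,0,0,0,-1],[0,0,10,0,0,0,-1],[0,0,10,0,0,0,-1],[0,0,7,0,0,0,-1],[0,0,5,0,0,0,-1],[0,0,3,0,0,0,-1],[0,0,0,0,0,0,-1],[0,0,0,0,0,0,-1],[0,0,0,0,0,0,-1],[0,0,0,0,0,0,-1]]'; python3 -c "
from h import *
to(.499,-.3995,.0243,.072)"
```

```text
t: 14.57
tool_pos: [0.4981, -0.3987, 0.0259]
tool_rot: [2.139, 2.299, -0.0]
contact_force: [-0.7, -1.1, -5.9]
opening: 0.0339
grip_force: 71.4
shift(now axes) [-0.9  0.9  1.6] turn [0.0005 0.0006 0.    ] shift(after turn) [-0.9  0.9  1.6]
```

```bash
python3 -m crank '[[0,0,0.7,0,0,0,-1],[0,0,0.7,0,0,0,-1],[0,0,0.5,0,0,0,-1],[0,0,0,0,0,0,-1],[0,0,0,0,0,0,-1],[0,0,0,0,0,0,-1],[0,0,0,0,0,0,-1],[0,0,0,0,0,0,-1],[0,0,0,0,0,0,-1],[0,0,0,0,0,0,-1]]' 
```

```text
t: 15.4
tool_pos: [0.498, -0.3987, 0.0244]
tool_rot: [2.14, 2.3, -0.0]
contact_force: [-2.5, 2.2, 3.2]
opening: 0.0337
grip_force: 72.2
```

On the floor: the force changed from -5.9 N (hanging) to +3.2 N. I'll open the fingers to 0.3 and rise.

```bash
python3 -m crank '[[0,0,0,0,0,0,0],[0,0,0,0,0,0,0.3],[0,0,0,0,0,0,0.3],[0,0,0,0,0,0,0.3],[0,0,0,0,0,0,0.3],[0,0,0,0,0,0,0.3],[0,0,-5,0,0,0,0.3],[0,0,-15,0,0,0,0.3],[0,0,-25,0,0,0,0.3],[0,0,-25,0,0,0,0.3]]';python3 -m crank '[[0,0,-30,0,0,0,0.3],[0,0,-30,0,0,0,0.3],[0,0,-30,0,0,0,0.3],[-20,-20,-20,0,0,0,0.3],[-25,-25,0,0,0,0,0.3],[-25,-25,0,0,0,0,0.3],[-25,-25,0,0,0,0,0.3],[-25,-25,0,0,0,0,0.3],[-25,-25,0,0,0,0,0.3],[0,0,0,0,0,0,0.3]]'; python3 - <<'E'
from h import *
t=get_image("top")[:,:,::-1];s=get_image("side")[:,:,::-1]
a=cv2.resize(t[120:260,160:460],(800,373),interpolation=cv2.INTER_CUBIC)
b=cv2.resize(s[120:205,200:382],(480,224),interpolation=cv2.INTER_CUBIC)
c=np.zeros((597,800,3),np.uint8);c[:373]=a;c[373:,:480]=b
cv2.imwrite("pics/end.png",c)
E
```

```text
t: 16.23
tool_pos: [0.4975, -0.3981, 0.0948]
tool_rot: [-2.139, -2.299, -0.0]
contact_force: [0.4, -0.2, -0.1]
opening: 0.0557
grip_force: 0.0
t: 17.07
tool_pos: [0.3594, -0.5579, 0.2055]
tool_rot: [2.145, 2.292, -0.005]
contact_force: [-0.2, 0.6, 0.7]
opening: 0.0551
grip_force: 0.0
```

View pics/end.png

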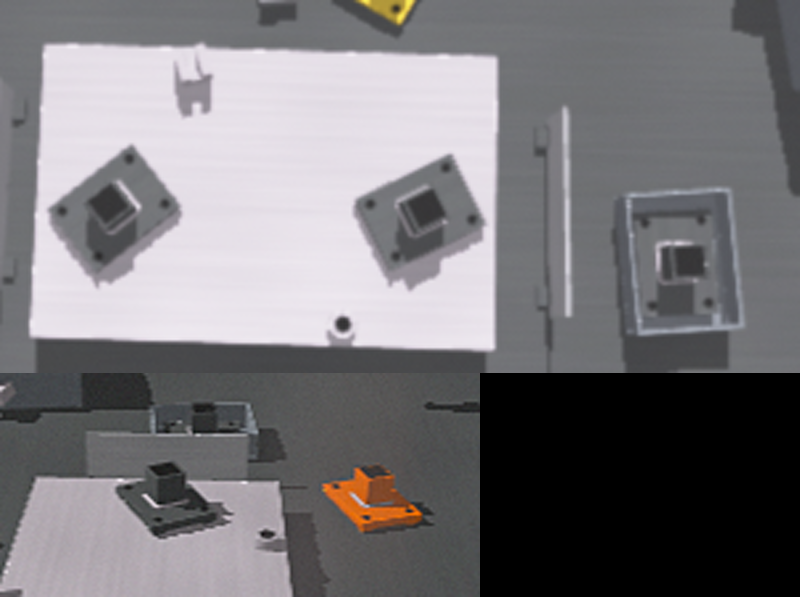

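The foot sits flat in the tray, with its holes at (645,222), (700,220), (652,304), (708,302) inside the rim. The two sound feet, the vee block and the nut are where they were. Handing in.

```bash
python3 -c "
from station import ctrl
print(ctrl.finish_job())"
```

```text
the job is handed in; nothing more can be done
None
```

The middle foot was the rocker: it tipped under a 5.6 N press, and it now stands flat and released inside the tray with nothing else visibly moved; the job is handed in at about 17 s, but the hand-in returned no verdict.

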